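Set the board jig to the red gauge mark

TASK

Set the jig for the next board: with a fingertip, roll the knurled wheel on top of the jig until the gap has closed so far that the sliding jaw's yellow pointer stands on the red gauge mark (not the green one). Only roll the wheel: do not pinch it, do not push the jaw itself, and leave the test block and the other things on the bench where they are. Finish with the hand clear of everything.

Things in the scene. Friction and masses are not known exactly. Their poses are not given: they have to be found in the camera images.
- fixture: The jig: fixed plywood base 170 x 370 x 20 mm (x, y, z); origin at the centre of its underside, on the bench; z up, y along its length, the way the sliding jaw closes. Along y: the knurled wheel between two blue cheeks (at -115 mm), blue drive box, sliding jaw, gap, fixed wooden jaw (at +150 mm, top 75 mm above the bench). A metal rule runs along its far (+x) side, top 50 mm above the bench.
- wheel_axle (a point): Centre of the knurled steel wheel, on its axle, 62 mm above the bench. The wheel stands upright, axle along the jig's x; outer radius 32 mm over 24 low rounded ribs, 26 mm wide (29 mm over its brass side faces), crown 94 mm above the bench. Cheeks (80 mm along y) stand 17.5 to 29.5 mm either side of its middle and end 72 mm above the bench: the upper 22 mm of the wheel is free.
- adjuster (a joint): Turn of the wheel in rad, growing when its top is rolled towards the jig's +y, which closes the gap: the jaw moves 8 mm per rad, 2.5 mm for every 10 mm of rim rolled. Rolling back opens it. It turns easily (about 0.02 N m; pressing 2 to 10 N is enough for a grip), stays where it is left, has stops at -0.2 and 4.6, and starts between 0 and 0.6.
- jaw: The blue sliding jaw, driven by the wheel along the jig's y: 110 mm along x, 30 mm thick plus a 3.5 mm wooden face towards the gap, top 77 mm above the bench. Origin at the centre of its underside, 20 mm above the bench. Not to be touched.
- pointer (a point): Tip of the yellow pointer, 3 mm wide along the jig's y, sticking out from the jaw's far (+x) end over the rule, 4 mm clear above the marks; 61 mm above the bench, in the middle of the pointer's width.
- red_mark_top (a point): Middle of the top of the red gauge mark, a fixed clip 6 mm wide along the jig's y, over the top and far side of the rule, 55 mm above the bench; its axes are those of the jig. The pointer is on the mark when both have the same y in the jig's frame. It starts 8 to 33 mm from the pointer, always on the +y side.
- green_mark: An identical clip in green, for another board; to be ignored. It may lie before or beyond the red one, 13 to 19 mm from it. Origin under its middle, on the bench.
- test_block: Loose pine block 50 x 32 x 60 mm standing on the jig's base between the jaws, origin at its underside's centre. Leave it.
- glue: White glue bottle with a red cap, 52 mm across, 150 mm tall, standing beyond the jig; origin at its underside's centre. Leave it.
- offcut: Loose pine offcut 45 x 120 x 30 mm lying beyond the wheel's end of the jig; origin at its underside's centre. Leave it.
- screwdriver: Screwdriver with a red handle, lying along its x beyond the jig. Leave it.
- mallet: Wooden mallet lying to the left: head 64 mm across, 110 mm long along its y, 64 mm high, handle 200 mm towards its -x; origin under the head. Leave it.
- clamp: Steel bar clamp with a red handle lying to the right, 260 x 95 mm, under 30 mm high; origin under the middle of its bar. Leave it.

How it is judged:
By the outcome, as a careful person would: the job done as asked, in the order asked, and still so for the second after the job is handed in, with the robot touching nothing.
It also fails if it takes over 51 s, if anything falls off the work surface, if the arm or the gripper's body presses on something with over 40 N, if the wrist force passes 120 N, or if a joint passes its speed limit or range.

ROBOT

A 6-joint arm with a two-finger parallel gripper is mounted at the origin on the work surface. World frame = base frame: x ahead of the robot, y to its left, z up, the work surface at z = 0. Lengths are in m, angles in rad, forces in N, time in s.
With the tool pointing down it reaches from about 0.35 to 1 m from the base axis. Payload 7.1 kg.
Tool frame: the origin (TCP) lies midway between the tips of the shut fingers; the grasp point (between the pads) lies r.pinch_z behind it (r.pinch_z is the distance from the TCP to the grasp point, in m); z points along the fingers, y is the direction in which the jaws open and shut (so a half turn about z gives the same grasp; the last joint's range is limited). The gripper opens to 85 mm and grips with 20 to 120 N. Pads are 22 mm wide; open, the fingers measure 114 mm over their backs; the gripper's body (76 mm by 85 mm) begins 54 mm behind the grasp point. The pads swing forward as they close: fully open they stand 13 mm farther back than shut.
Start: joints at [-1.136, 0.423, 1.63, -0, 1.089, -0.019], TCP at [0.274, -0.562, 0.231] pointing down, gripper open.
Joint ranges: [-3, 3], [-0.9, 2.11], [0.09, 2.58], [-1.31, 4.45], [0.11, 2.69], [-2.54, 2.54]. Speed limits (rad/s): [2.39, 2.39, 3.01, 3.14, 3.14, 3.14].

INTERFACE

Orientations are given as a rotation vector (axis times angle).
In Python, from rig import r, eyes gives the robot as it stands.
- The arm moves only by the tool carry_out, never from a script. Its argument "motion" is a list of rows, each a list of 7 numbers: the finger opening in mm, from 0 to 85.4, then the shift along the world's x, y, z in mm, then the turn, a rotation vector about the world's x, y, z in rad. A call has 1 to 8 rows; each row shifts and turns the pose as measured when the row begins; what a row does not reach is not made up. A row lasts 1/8 s, in which the tool goes at most 62.5 mm and 10.7 degrees, less where a joint would pass 70% of its speed; a pose out of reach is approached as far as the arm can. A call is refused whole if a number of a shift passes 62.5 or a number of a turn 0.188, either way. A call with a gripper value outside its range is refused whole. The fingers move at their own pace and stop on an object; "grip_force" is the grip in N (left out, the last holds). Time passes only in rows, so rows that do not move let the fingers close. It gives the time, the measured TCP pose, the force and the opening at its end, in the units of the state.
- r.get_obs(): the state, without advancing time (a new reading comes with each control period).
- eyes.grab_frame(name): name is "side" or "top"; returns a dict with "image" (384x512x3 uint8, blue, green, red), "fx", "fy", "cx", "cy" (pixels), "dist" ([k1, k2, p1, p2, k3] as OpenCV has them; the pictures are not rectified), "extrinsics" (4x4, takes a point from world to camera coordinates). Camera axes: x right, y up, looking along -z (the intrinsics and any distortion apply to the point x, -y, -z); pixel columns grow to the right and rows downward; lengths in m; the calibration is good to about 2 mm. A picture is of the moment at which its call begins. There is no depth.
- r.sign_off(): hands the job in, once; it reports no verdict.
The state is a dict: "t": time; "joints": joint angles; "qvel": joint speeds; "joint_torque": joint torques, N m; "ee_pos": TCP position; "tcp_rot": TCP orientation; "force": force on the tool from outside, world axes, zero at the start; "torque": the same for the moment, N m; "width": finger opening in m.
Only numpy, scipy, OpenCV 4.12 (cv2) and the standard library are available. Lean on these libraries where they do the work, as an engineer would, in place of code of your own. Each camera call takes 0.05 s, during which the arm holds its last target. There are 200 camera calls.

## Working session

There is one attempt and no reset: what is moved stays moved. The work goes in short steps, Python scripts to look and compute and a tool call to move; the robot and the scene stay as the last step left them, time stands still between calls to the robot, and variables do not carry over. Pictures are saved under pics/ and viewed, about 8 in all and at most 12, crops included, and the job is handed in when it is done.

Besides the shell and the picture viewer there is one more tool, called after "Call:" as a command line: name --pt "numbers of a row" for each row, then --argument value for the rest. carry_out: Moves the arm, as the interface text tells. Its arguments: {"type":"object","properties":{"motion":{"type":"array"},"grip_force":{"type":"number"}},"required":["motion"]}

```bash
ls; mkdir -p pics
cat > h.py <<'E'
import numpy as np,cv2,json
from rig import r,eyes
def grab(n,name):
    f=eyes.grab_frame(n); cv2.imwrite(f'pics/{name}.png',f['image']); 
    return f
E
python3 - <<'E'
from h import *
for n in('side','top'):
    f=grab(n,n+'0'); print(n,f['fx'],f['fy'],f['cx'],f['cy'],f['dist'],np.round(f['extrinsics'],4).tolist())
o=r.get_obs(); print(o['t'],o['ee_pos'],o['tcp_rot'],o['width'],o['force'],r.pinch_z)
a=cv2.imread('pics/side0.png');b=cv2.imread('pics/top0.png')
cv2.imwrite('pics/s0b.png',cv2.resize(a,(800,600)));cv2.imwrite('pics/t0b.png',cv2.resize(b,(800,600)))
E
```

```text
pics
side 472.536248466239 472.536248466239 253.40054904465546 187.93093402897495 [-0.06732892  0.          0.          0.          0.        ] [[-0.9945, -0.104, 0.0119, 0.5573], [0.082, -0.7031, 0.7064, -0.117], [-0.0651, 0.7035, 0.7077, -1.6594], [0.0, 0.0, 0.0, 1.0]]
top 447.38274238439135 447.38274238439135 251.9939208551383 192.42963560266475 [-0.11599925  0.          0.          0.          0.        ] [[0.0145, -0.9999, -0.0042, -0.0617], [0.9864, 0.0136, 0.1637, -0.5938], [-0.1636, -0.0065, 0.9865, -1.3655], [0.0, 0.0, 0.0, 1.0]]
0.1 [ 0.27382557 -0.56126236  0.23060455] [-3.05969670e+00 -7.06561094e-01  4.82384503e-04] 0.08512291262745263 [-0.28649278  0.28424628  0.70072028] 0.0187
```

View pics/s0b.png

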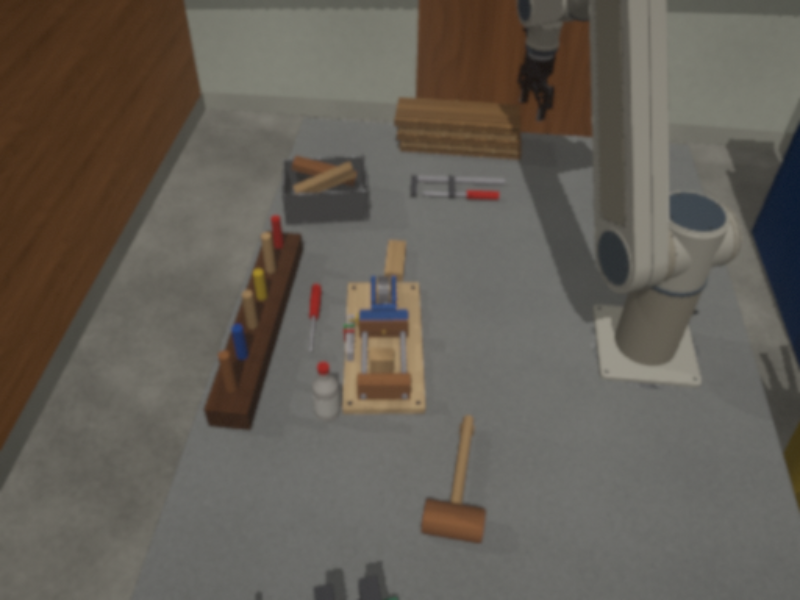

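View pics/t0b.png

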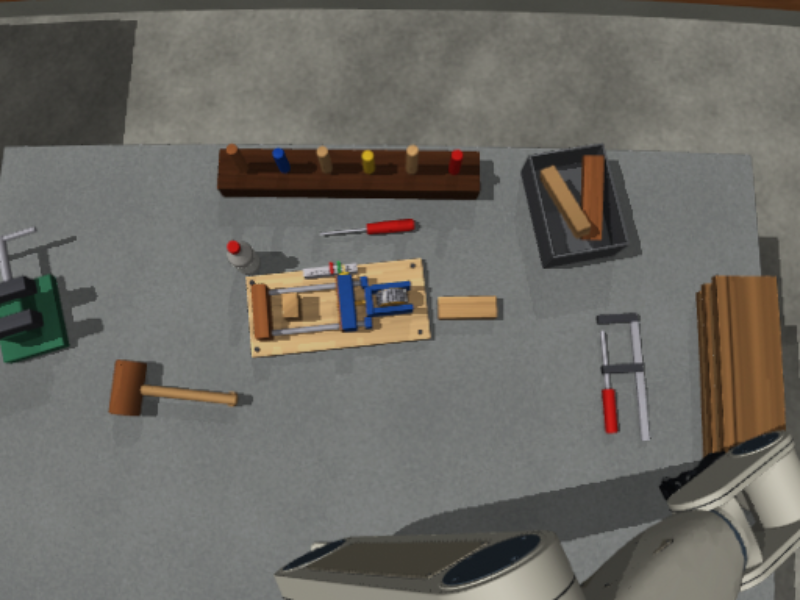

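The side view shows the jig around (385,345) with the wheel at (383,290). In the top view the wheel is at (392,296), and the marks are near (335,268). I'll zoom in on both.

Run:
```python
import cv2,numpy as np
b=cv2.imread('pics/top0.png');a=cv2.imread('pics/side0.png')
c=cv2.resize(b[160:232,154:282],None,fx=6.25,fy=6.25,interpolation=cv2.INTER_CUBIC)
d=cv2.resize(a[170:266,210:280],None,fx=6,fy=6,interpolation=cv2.INTER_CUBIC)
cv2.imwrite('pics/tc.png',c);cv2.imwrite('pics/sc.png',d)
```

```text
(no output)
```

View pics/tc.png

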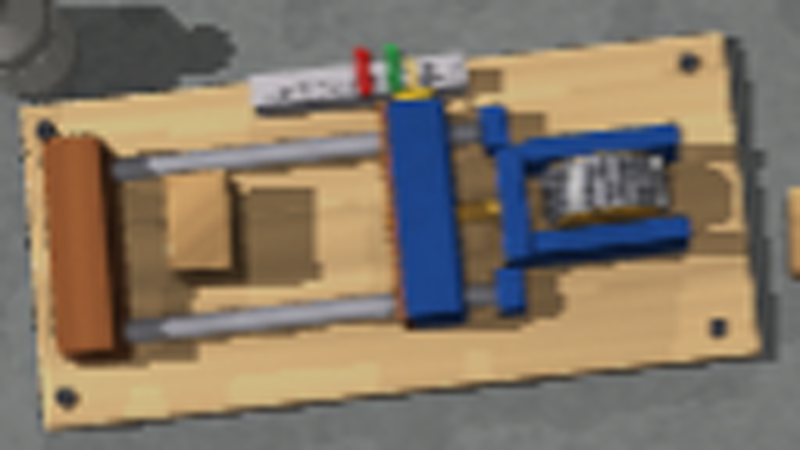

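View pics/sc.png

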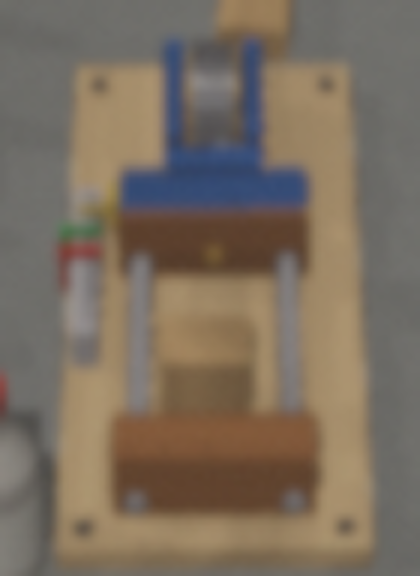

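```bash
cat >> h.py <<'E'
from scipy.optimize import least_squares
def proj(f,P):
    E=np.array(f['extrinsics']);P=np.atleast_2d(P)
    c=P@E[:3,:3].T+E[:3,3]; c=c*[1,-1,-1]
    K=np.array([[f['fx'],0,f['cx']],[0,f['fy'],f['cy']],[0,0,1]])
    return cv2.projectPoints(c,np.zeros(3),np.zeros(3),K,np.array(f['dist'],float))[0][:,0]
def ray(f,uv,z):
    K=np.array([[f['fx'],0,f['cx']],[0,f['fy'],f['cy']],[0,0,1]])
    n=cv2.undistortPoints(np.array([[uv]],float),K,np.array(f['dist'],float))[0,0]
    E=np.array(f['extrinsics']);d=E[:3,:3].T@[n[0],-n[1],-1];o=-E[:3,:3].T@E[:3,3]
    return o+d*(z-o[2])/d[2]
def jw(p,P):
    c,s=np.cos(p[2]),np.sin(p[2]);P=np.atleast_2d(P)
    return P@np.array([[c,s,0],[-s,c,0],[0,0,1]])+[p[0],p[1],0]
def wj(p,W):
    c,s=np.cos(p[2]),np.sin(p[2]);d=np.array(W)-[p[0],p[1],0]
    return np.array([c*d[0]+s*d[1],-s*d[0]+c*d[1],d[2]])
C=np.array([[85,185,20],[85,-185,20],[-85,-185,20],[-85,185,20]])/1e3
E
python3 - <<'E'
from h import *
t=eyes.grab_frame('top');s=eyes.grab_frame('side')
T=lambda u,v:((u+.5)/6.25-.5+154,(v+.5)/6.25-.5+160)
S=lambda u,v:((u+.5)/6-.5+210,(v+.5)/6-.5+170)
ct=np.array([T(*q) for q in[(22,107),(722,33),(762,355),(47,430)]])
cs=np.array([S(*q) for q in[(57,560),(77,65),(348,65),(372,562)]])
a=least_squares(lambda p:(proj(t,jw(p,C))-ct).ravel(),[.75,0,0]);b=least_squares(lambda p:(proj(s,jw(p,C))-cs).ravel(),[.75,0,0])
for q in(a,b):print(q.x,np.round(q.fun,1))
p=a.x
print('cam',-np.array(t['extrinsics'])[:3,:3].T@np.array(t['extrinsics'])[:3,3])
for n,uv,z in[('red',(363,72),.055),('green',(394,68),.055),('ptr',(410,78),.061),('wheel',(606,187),.094)]:
    print(n,np.round(wj(p,ray(t,T(*uv),z))*1e3,1),np.round(ray(t,T(*uv),z)*1e3,1))
for n,uv,z in[('red',(80,248),.055),('green',(80,229),.055),('ptr',(100,206),.061)]:
    print('s',n,np.round(wj(b.x,ray(s,S(*uv),z))*1e3,1))
for q in a.x,b.x:print('axle',jw(q,[0,-.115,.094]))
E
```

```text
[0.58502129 0.06432435 0.12133591] [-0.2  0.1  0.5 -0.1  0.1 -0.1 -0.4  0.1]
[0.58158788 0.07254507 0.1183528 ] [-0.5 -0.4 -0.1  0.9  0.3  0.8  0.4 -0.9]
cam [ 0.36321405 -0.06246038  1.44401594]
red [76.4  2.3 55. ] [660.5  75.9  55. ]
green [ 76.7 -13.6  55. ] [662.8  60.2  55. ]
ptr [ 69.4 -21.5  61. ] [656.5  51.4  61. ]
wheel [  -2.6 -113.8   94. ] [596.2 -48.9  94. ]
s red [75.8 -4.6 55. ]
s green [ 76.3 -19.2  55. ]
s ptr [ 65.  -31.6  61. ]
axle [[ 0.59894071 -0.04983015  0.094     ]]
axle [[ 0.5951667  -0.04165044  0.094     ]]
```

Red mark is at jig y ≈ +2 mm and the pointer at about -22 mm, so about 24 mm to close: roughly 3 rad, or 96 mm of rim. The wheel crown is near (597,-46,94) mm. I'll approach with the fingers shut and aligned to the jig.

Call:
carry_out --pt "0 30 48 0 0 0 -0.042" --pt "0 30 48 0 0 0 -0.042" --pt "0 30 48 0 0 0 -0.042" --pt "0 30 48 0 0 0 -0.042" --pt "0 30 48 0 0 0 -0.042" --pt "0 30 48 0 0 0 -0.042" --pt "0 30 48 0 0 0 -0.042" --pt "0 30 48 0 0 0 -0.042"

```text
t: 1.2
ee_pos: [0.5175, -0.1687, 0.2304]
tcp_rot: [3.137, 0.155, 0.001]
force: [0.5, -1.1, -0.3]
width: 0.0
```

Call:
carry_out --pt "0 27 35 -10 0 0 0.01" --pt "0 27 35 -20 0 0 0.01" --pt "0 27 35 -30 0 0 0" --pt "0 0 0 -35 0 0 0" --pt "0 0 0 -15 0 0 0" --pt "0 0 0 0 0 0 0"

```text
t: 1.95
ee_pos: [0.6033, -0.0558, 0.1182]
tcp_rot: [3.134, 0.197, 0.007]
force: [1.1, 0.3, -0.1]
width: -0.0001
```

Run:
```python
from h import *
o=r.get_obs();print(o['ee_pos'],o['tcp_rot'],o['force'])
t=grab('top','t1')['image'];s=grab('side','s1')['image']
c=cv2.resize(t[155:235,180:290],(440,320),interpolation=cv2.INTER_CUBIC)
d=cv2.resize(s[130:266,205:285],(320,544),interpolation=cv2.INTER_CUBIC)
m=np.zeros((544,770,3),np.uint8);m[:320,:440]=c;m[:,445:765]=d;cv2.imwrite('pics/m1.png',m)
```

```text
[ 0.60332787 -0.05579452  0.11817949] [3.13399708 0.19656942 0.0067246 ] [ 1.11101398  0.29631155 -0.09234607]
```

View pics/m1.png

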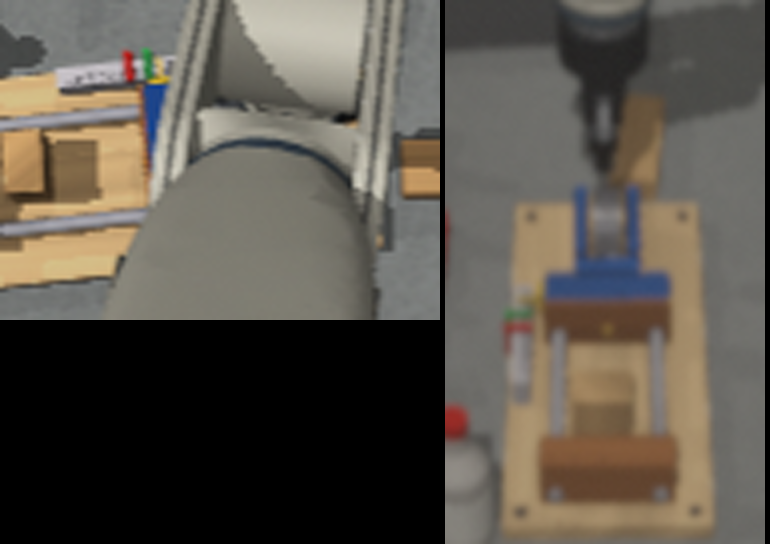

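The tip is centred over the wheel's width, and the pointer and marks stay visible with the arm there. Next I'll go down behind the crown and feel for contact.

Call:
carry_out --pt "0 -2 -8 -8 0 0 0" --pt "0 0 0 -8 0 0 0" --pt "0 0 0 -3 0 0 0" --pt "0 0 0 -2 0 0 0" --pt "0 0 0 -2 0 0 0"

```text
t: 2.68
ee_pos: [0.6035, -0.0664, 0.0984]
tcp_rot: [3.133, 0.192, 0.019]
force: [-1.3, 0.9, -0.4]
width: 0.0001
```

Call:
carry_out --pt "0 -2 2 -2 0 0 0" --pt "0 -1 0 -2 0 0 0" --pt "0 0 0 -1.5 0 0 0" --pt "0 0 0 -1 0 0 0"

```text
t: 3.18
ee_pos: [0.6003, -0.0639, 0.0915]
tcp_rot: [3.133, 0.193, 0.019]
force: [-0.3, -0.7, 0.2]
width: -0.0
```

Call:
carry_out --pt "0 0 3 0 0 0 0" --pt "0 0 3 0 0 0 0" --pt "0 0 3 0 0 0 0"

```text
t: 3.55
ee_pos: [0.6001, -0.0554, 0.0924]
tcp_rot: [3.131, 0.193, 0.017]
force: [-4.0, -4.6, 9.4]
width: -0.0002
```

Call:
carry_out --pt "0 -0.5 4 0.5 0 0 0" --pt "0 -0.5 4 0.3 0 0 0" --pt "0 -0.5 4 0 0 0 0"

```text
t: 3.92
ee_pos: [0.5988, -0.0429, 0.094]
tcp_rot: [3.131, 0.193, 0.019]
force: [-0.1, -0.3, 0.0]
width: -0.0
```

Call:
carry_out --pt "0 -0.3 3 -1 0 0 0" --pt "0 -0.4 4 -0.8 0 0 0" --pt "0 -0.4 4 -0.8 0 0 0"

```text
t: 4.3
ee_pos: [0.5979, -0.0308, 0.0915]
tcp_rot: [3.131, 0.194, 0.02]
force: [0.3, -0.6, 0.7]
width: 0.0001
```

```bash
cat >> h.py <<'E'
def marks(n,f=None):
    f=f or eyes.grab_frame(n); h=cv2.cvtColor(f['image'],cv2.COLOR_BGR2HSV)
    x0,x1,y0,y1=(205,232,163,182) if n=='top' else (216,232,195,225)
    p=[.58502,.06432,.12134] if n=='top' else [.58159,.07255,.11835]
    R={}
    for k,lo,hi,z in(('red',-8,8,.055),('green',45,85,.055),('ptr',20,34,.061)):
        H=h[y0:y1,x0:x1,0].astype(int);H=np.where(H>150,H-180,H);Sx=h[y0:y1,x0:x1,1].astype(float)
        w=np.where((H>=lo)&(H<=hi)&(Sx>(150 if k!='red' else 120)),Sx,0)
        if w.sum()==0: R[k]=None;continue
        v,u=np.mgrid[y0:y1,x0:x1];uv=((u*w).sum()/w.sum(),(v*w).sum()/w.sum())
        R[k]=np.round(wj(p,ray(f,uv,z))*1e3,1)[:2].tolist()+[int((w>0).sum())]
    return R
E
python3 - <<'E'
from h import *
for q in('top','side'):
    f=eyes.grab_frame(q);print(q,marks(q,f))
    g=dict(f);g['image']=cv2.imread(f'pics/{q}0.png');print('  start',marks(q,g))
E
```

```text
top {'red': [76.9, 2.4, 14], 'green': None, 'ptr': None}
  start {'red': [76.4, 2.3, 15], 'green': [80.6, -12.8, 4], 'ptr': [61.4, -21.8, 10]}
side {'red': [78.3, -2.4, 5], 'green': None, 'ptr': None}
  start {'red': [78.0, -2.7, 3], 'green': None, 'ptr': None}
```

Call:
carry_out --pt "0 0 -4 15 0 0 0" --pt "0 3 -30 0 0 0 0" --pt "0 2.5 -15 0 0 0 0" --pt "0 0 0 -12 0 0 0" --pt "0 0 0 -8 0 0 0" --pt "0 0 0 0 0 0 0"

```text
t: 5.15
ee_pos: [0.6032, -0.0804, 0.0871]
tcp_rot: [3.132, 0.194, 0.019]
force: [-0.4, -0.3, -0.1]
width: -0.0003
```

Run:
```python
from h import *
t=grab('top','t2')['image'];s=grab('side','s2')['image']
c=cv2.resize(t[155:195,195:255],(480,320),interpolation=cv2.INTER_CUBIC)
d=cv2.resize(s[160:220,205:265],(480,480),interpolation=cv2.INTER_CUBIC)
m=np.zeros((480,800,3),np.uint8);m[:320,:400]=c[:,:400];m[:,405:]=d[:,:395];cv2.imwrite('pics/m2.png',m)
```

```text
(no output)
```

View pics/m2.png

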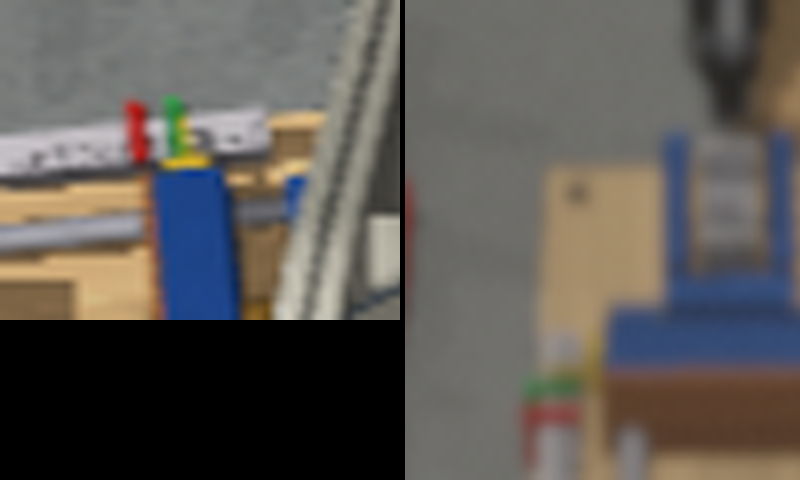

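Top view: red (137,135), green (175,130), pointer (185,150), so the pointer moved about 5 mm and about 18 mm remains. Next is a longer stroke along the wheel's arc.

Call:
carry_out --pt "0 -1.5 12 -0.5 0 0 0" --pt "0 -0.6 5 2.2 0 0 0" --pt "0 -0.6 5.4 1.7 0 0 0" --pt "0 -0.6 5.7 0.5 0 0 0"

```text
t: 5.75
ee_pos: [0.6013, -0.051, 0.0943]
tcp_rot: [3.128, 0.197, 0.025]
force: [-0.3, -0.1, -0.0]
width: 0.0001
```

Call:
carry_out --pt "0 -0.2 2 -1.8 0 0 0" --pt "0 -0.6 5 -1 0 0 0"

```text
t: 6.0
ee_pos: [0.6007, -0.0431, 0.0936]
tcp_rot: [3.127, 0.199, 0.026]
force: [-6.0, -1.8, 15.0]
width: 0.0002
```

Call:
carry_out --pt "0 -0.2 5.5 -0.8 0 0 0" --pt "0 -0.3 5.2 -1.8 0 0 0"

```text
t: 6.25
ee_pos: [0.5996, -0.0315, 0.0915]
tcp_rot: [3.127, 0.2, 0.024]
force: [-0.7, -0.9, 3.0]
width: -0.0002
```

Call:
carry_out --pt "0 -0.3 4.3 -3.3 0 0 0" --pt "0 -0.3 3.8 -4 0 0 0"

```text
t: 6.5
ee_pos: [0.5985, -0.0208, 0.0851]
tcp_rot: [3.13, 0.199, 0.023]
force: [-4.3, 6.2, 11.2]
width: 0.0001
```

```bash
cat > look.py <<'E'
import sys
from h import *
k=sys.argv[1]
t=grab('top','t'+k)['image']
c=cv2.resize(t[155:185,195:245],(800,480),interpolation=cv2.INTER_CUBIC)
cv2.imwrite(f'pics/m{k}.png',c)
E
cat >> h.py <<'E'
def rowmeas(img):
    # saturation-weighted columns per row for each colour, top camera
    h=cv2.cvtColor(img,cv2.COLOR_BGR2HSV)[160:178,200:235].astype(float)
    H=np.where(h[...,0]>150,h[...,0]-180,h[...,0]);out={}
    for k,lo,hi in(('red',-10,10),('green',40,85),('yel',22,36)):
        w=np.where((H>=lo)&(H<=hi)&(h[...,1]>110),h[...,1]-90,0)
        if k=='yel': w=np.where(h[...,2]>120,w,0)
        out[k]=[(160+i,round(200+float((w[i]*np.arange(35)).sum()/w[i].sum()),2)) for i in range(18) if w[i].sum()>60]
    return out
E
python3 look.py 3
python3 - <<'E'
from h import *
for n in('top0','t2','t3'): print(n,rowmeas(cv2.imread(f'pics/{n}.png')))
E
```

```text
top0 {'red': [(168, 211.47), (169, 211.6), (170, 211.59), (171, 211.6), (172, 211.87), (173, 211.96), (174, 212.18)], 'green': [(167, 216.0), (168, 216.44), (169, 216.43), (170, 216.67), (171, 216.66), (172, 216.49), (173, 217.0)], 'yel': [(174, 220.48), (175, 219.31)]}
t2 {'red': [(168, 211.47), (169, 211.6), (170, 211.59), (171, 211.6), (172, 211.86), (173, 211.95), (174, 212.18)], 'green': [(167, 216.0), (168, 216.43), (169, 216.5), (172, 216.59), (173, 217.0)], 'yel': [(170, 217.0), (173, 218.0), (174, 218.21), (175, 217.62)]}
t3 {'red': [], 'green': [], 'yel': []}
```

Call:
carry_out --pt "0 0 4 3 0 0 0" --pt "0 0 0 19 0 0 0" --pt "0 3 -30 0 0 0 0" --pt "0 3 -32 0 0 0 0" --pt "0 0 0 -12 0 0 0" --pt "0 0 0 -8 0 0 0" --pt "0 0 0 0 0 0 0"

```text
t: 7.42
ee_pos: [0.6058, -0.0777, 0.0892]
tcp_rot: [3.13, 0.202, 0.027]
force: [-0.9, -0.7, 0.2]
width: 0.0004
```

```bash
python3 look.py 4
python3 - <<'E'
from h import *
for n in('t4',): print(n,rowmeas(cv2.imread(f'pics/{n}.png')))
E
```

```text
t4 {'red': [(168, 211.46), (169, 211.6), (170, 211.59), (171, 211.59), (172, 211.69), (173, 211.69), (174, 212.0)], 'green': [(167, 216.0), (168, 216.44), (169, 216.43), (170, 216.71), (171, 216.69), (172, 216.48), (173, 217.0), (174, 216.66)], 'yel': [(175, 214.78), (176, 212.0)]}
```

View pics/m4.png

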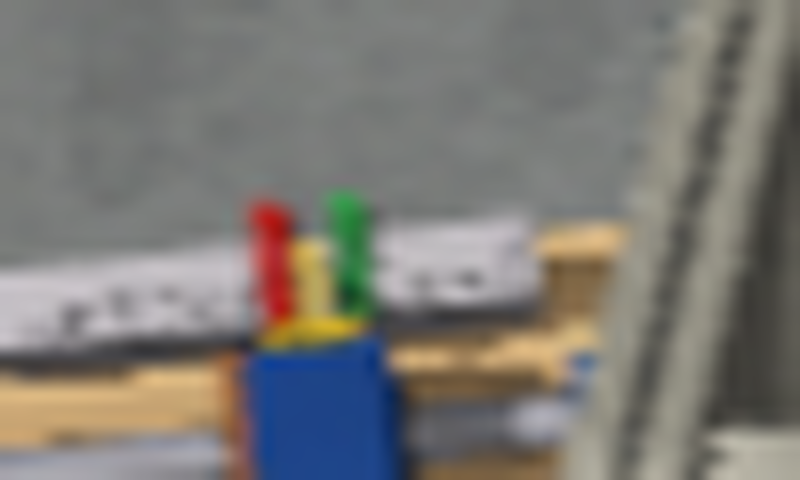

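The yellow pointer strip (312,280) now stands between red (275,280) and green (348,260). About 8 mm remains, so I'll compute it and do a shorter stroke.

Run:
```python
from h import *
f=eyes.grab_frame('top');p=[.58502,.06432,.12134]
R=lambda u,v:((u+.5)/16-.5+195,(v+.5)/16-.5+155)
for n,uv,z in(('red',(274,275),.055),('ptr',(312,280),.061)):print(n,np.round(wj(p,ray(f,R(*uv),z))*1e3,1))
```

```text
red [74.4  2.5 55. ]
ptr [71.2 -5.3 61. ]
```

Call:
carry_out --pt "0 -2.5 14 2.5 0 0 0" --pt "0 -0.6 4 0.8 0 0 0"

```text
t: 7.78
ee_pos: [0.6029, -0.0579, 0.0935]
tcp_rot: [3.129, 0.204, 0.029]
force: [-0.2, -0.2, -0.1]
width: -0.0
```

Call:
carry_out --pt "0 0 1 -2.2 0 0 0" --pt "0 -0.5 5 0.2 0 0 0" --pt "0 -0.5 5.4 -0.5 0 0 0"

```text
t: 8.15
ee_pos: [0.602, -0.0462, 0.0938]
tcp_rot: [3.127, 0.207, 0.03]
force: [-1.0, -1.6, 4.9]
width: 0.0002
```

Call:
carry_out --pt "0 -0.5 5.4 -1.1 0 0 0" --pt "0 -0.5 5.2 -1.8 0 0 0"

```text
t: 8.4
ee_pos: [0.6007, -0.0349, 0.0925]
tcp_rot: [3.127, 0.208, 0.029]
force: [-4.0, 0.5, 7.5]
width: -0.0
```

Call:
carry_out --pt "0 0 1 12 0 0 0" --pt "0 3 -25 0 0 0 0" --pt "0 1 -22 0 0 0 0" --pt "0 0 0 0 0 0 0"

```text
t: 8.9
ee_pos: [0.6062, -0.0805, 0.1067]
tcp_rot: [3.126, 0.211, 0.034]
force: [-0.0, 0.7, -0.7]
width: 0.0004
```

```bash
python3 look.py 5
```

```text
(no output)
```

View pics/m5.png

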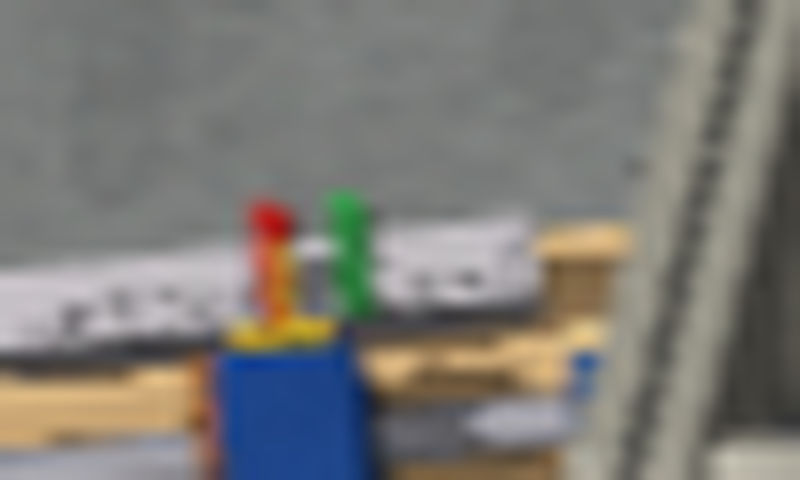

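```bash
cat > meas.py <<'E'
import sys
from h import *
f=eyes.grab_frame('top');p=[.58502,.06432,.12134]
def cen(w,rows,c0,c1):
    return [(v,c0+float((w[v,c0:c1]*np.arange(c1-c0)).sum()/w[v,c0:c1].sum())) for v in rows]
def Y(img): 
    i=img.astype(float);return np.clip(np.minimum(i[...,1],i[...,2])-i[...,0]-25,0,None)
def Rd(img):
    i=img.astype(float);return np.clip(i[...,2]-np.maximum(i[...,0],i[...,1])-30,0,None)
def Bl(img):
    i=img.astype(float);return np.clip(i[...,0]-i[...,2]-40,0,None)
r0=cv2.imread('pics/top0.png')
yr=[wj(p,ray(f,(u,v),.055))[1]*1e3 for v,u in cen(Rd(r0),range(169,175),206,215)]
print('red',np.round(yr,1),np.mean(yr))
for n in sys.argv[1:]:
    im=cv2.imread(f'pics/{n}.png')
    yp=[wj(p,ray(f,(u,v),.061))[1]*1e3 for v,u in cen(Y(im),range(170,174),207,225)]
    yj=[wj(p,ray(f,(u,v),.077))[1]*1e3 for v,u in cen(Bl(im),range(180,195),200,228)]
    print(n,'ptr',np.round(yp,1),'jaw',round(np.mean(yj),2),np.round(np.std(yj),2))
print(im[169:176,208:219].tolist() if 0 else '')
E
python3 meas.py top0 t2 t4 t5
```

```text
red [2.2 2.5 2.7 2.2 2.1 2.1] 2.300273462607817
top0 ptr [-22.3 -22.7 -23.1 -22.3] jaw -23.46 0.2
t2 ptr [-15.9 -16.6 -16.3 -16.9] jaw -18.03 0.18
t4 ptr [-4.5 -4.7 -5.5 -5.2] jaw -5.98 0.18
t5 ptr [0.5 0.1 0.4 0.5] jaw -0.05 0.21
```

About 1.4 mm remains, or 5–6 mm of rim. I'll do a short stroke at the crown.

Call:
carry_out --pt "0 -3 31 -4 0 0 0" --pt "0 0 0 -5 0 0 0" --pt "0 0 0 -1 0 0 0" --pt "0 0 0 0 0 0 0"

```text
t: 9.5
ee_pos: [0.6031, -0.0463, 0.0965]
tcp_rot: [3.127, 0.215, 0.034]
force: [0.9, 0.6, 0.5]
width: 0.0002
```

Call:
carry_out --pt "0 0 -3 -1 0 0 0" --pt "0 0 0 -1.5 0 0 0" --pt "0 0 0 -1 0 0 0"

```text
t: 9.88
ee_pos: [0.6036, -0.0504, 0.0937]
tcp_rot: [3.127, 0.213, 0.035]
force: [-4.0, 1.6, 10.3]
width: 0.0001
```

Call:
carry_out --pt "0 -0.4 3.2 -0.2 0 0 0" --pt "0 -0.3 2.4 -0.4 0 0 0" --pt "0 0 0 0 0 0 0"

```text
t: 10.25
ee_pos: [0.603, -0.0454, 0.0939]
tcp_rot: [3.126, 0.212, 0.036]
force: [-0.8, 0.7, 2.8]
width: 0.0001
```

Call:
carry_out --pt "0 0 0 12 0 0 0" --pt "0 3 -25 0 0 0 0" --pt "0 1 -12 0 0 0 0" --pt "0 0 0 0 0 0 0"

```text
t: 10.75
ee_pos: [0.6077, -0.0828, 0.1075]
tcp_rot: [3.126, 0.212, 0.038]
force: [-1.0, 0.3, 0.7]
width: -0.0002
```

```bash
python3 look.py 6; python3 meas.py t4 t5 t6
```

```text
red [2.2 2.5 2.7 2.2 2.1 2.1] 2.300273462607817
t4 ptr [-4.5 -4.7 -5.5 -5.2] jaw -5.98 0.18
t5 ptr [0.5 0.1 0.4 0.5] jaw -0.05 0.21
t6 ptr [1.5 2.  2.2 2.2] jaw 1.06 0.23
```

View pics/m6.png

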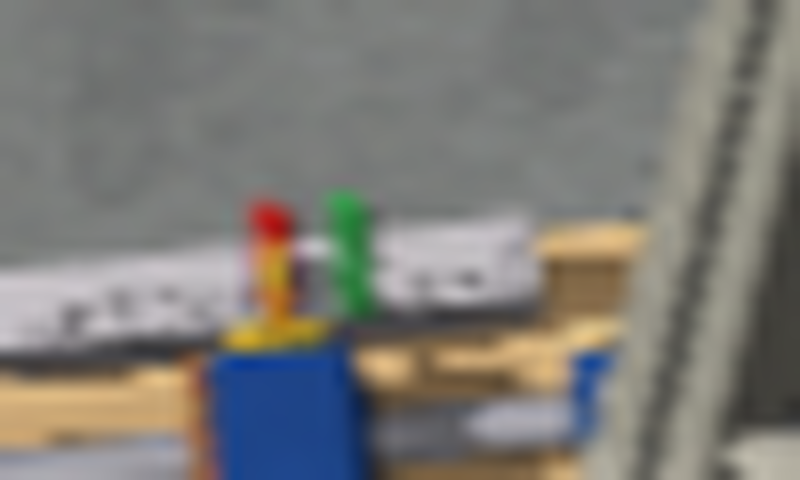

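The pointer is over the red mark, but by the parallax-corrected figures about 0.4 mm short (1.97 against 2.3–2.5). One small nudge follows.

Call:
carry_out --pt "0 -4 32 -4 0 0 0" --pt "0 0 0 -5 0 0 0" --pt "0 0 0 -2 0 0 0" --pt "0 0 0 -1.5 0 0 0" --pt "0 0 0 -0.8 0 0 0"

```text
t: 11.48
ee_pos: [0.6035, -0.049, 0.0938]
tcp_rot: [3.126, 0.214, 0.037]
force: [-3.4, -0.5, 7.4]
width: 0.0002
```

Call:
carry_out --pt "0 -0.2 1.8 -0.3 0 0 0" --pt "0 0 0 0 0 0 0"

```text
t: 11.72
ee_pos: [0.6034, -0.0481, 0.0941]
tcp_rot: [3.126, 0.213, 0.038]
force: [-0.4, 0.7, 0.4]
width: -0.0002
```

Call:
carry_out --pt "0 0 0 12 0 0 0" --pt "0 3 -25 5 0 0 0" --pt "0 1 -12 10 0 0 0" --pt "0 0 0 0 0 0 0"

```text
t: 12.22
ee_pos: [0.6083, -0.0862, 0.1239]
tcp_rot: [3.126, 0.212, 0.041]
force: [-0.1, 0.2, -1.2]
width: 0.0
```

```bash
python3 look.py 7; python3 meas.py t6 t7
```

```text
red [2.2 2.5 2.7 2.2 2.1 2.1] 2.300273462607817
t6 ptr [1.5 2.  2.2 2.2] jaw 1.06 0.23
t7 ptr [1.2 2.  2.2 2.2] jaw 1.24 0.23
```

The pointer is now at about 2.0–2.1 against the mark's 2.3 mm, within measurement noise. I'll retreat well clear and check once more.

Call:
carry_out --pt "0 0 0 45 0 0 0" --pt "0 0 0 45 0 0 0" --pt "0 -20 -50 10 0 0 0" --pt "0 -20 -50 0 0 0 0" --pt "0 -20 -50 0 0 0 0" --pt "0 -20 -50 0 0 0 0" --pt "0 0 0 0 0 0 0" --pt "0 0 0 0 0 0 0"

```text
t: 13.32
ee_pos: [0.5237, -0.2838, 0.2233]
tcp_rot: [3.128, 0.225, 0.031]
force: [-0.2, -0.1, 0.1]
width: -0.0001
```

```bash
python3 - <<'E'
from h import *
t=grab('top','t8')['image'];o=r.get_obs();print(o['t'],o['ee_pos'],o['force'])
c=cv2.resize(t[155:185,195:245],(800,480),interpolation=cv2.INTER_CUBIC)
m=np.zeros((600,800,3),np.uint8);m[:360,:600]=cv2.resize(c,(600,360));m[360:]=cv2.resize(t[140:236,80:400],(800,240));cv2.imwrite('pics/m8.png',m)
E
python3 meas.py t8
```

```text
13.375 [ 0.52382939 -0.28367164  0.22333812] [-0.40556525 -0.09507221 -0.00196942]
red [2.2 2.5 2.7 2.2 2.1 2.1] 2.300273462607817
t8 ptr [1.2 2.  2.2 2.2] jaw 1.24 0.22
```

View pics/m8.png

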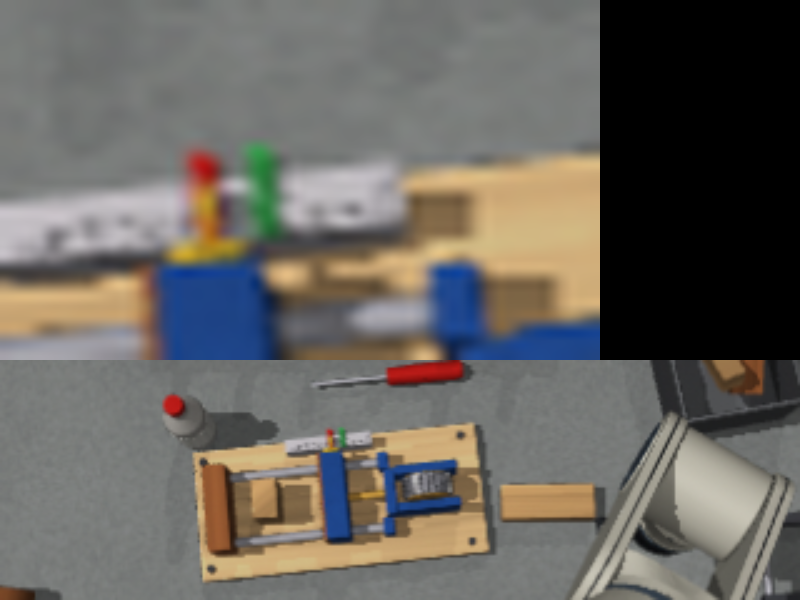

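The yellow pointer at (206,210) lies centred on the red mark at (204,190). The block, bottle, offcut and screwdriver haven't moved, and the hand is clear. Handing in.

```bash
python3 -c "
from rig import r
print(r.sign_off())"
```

```text
the job is handed in; nothing more can be done
None
```

The yellow pointer now stands on the red mark, and the job is handed in at about 13.4 s. I rolled the wheel's crown towards the fixed jaw with the shut fingertips, in three main strokes and two small corrections. I never pinched the wheel or touched the jaw, and the highest force I read while pressing was about 16 N.

- **Pointer position:** the last top-camera check put the pointer at jig y of about 2.0–2.1 mm and the red mark at about 2.3 mm. The difference is within the measurement noise of roughly 0.5 mm.
- **Disagreement:** one of the four image rows used for the pointer read lower, at 1.2 mm, because of red colour bleeding in. At the start, the side camera gave a gap about 3 mm larger than the top camera (27 against 24 mm). I relied on the top camera because it is sharper.
- **Other things on the bench:** by eye in the last top picture, the test block, glue bottle, offcut and screwdriver were where they started. The mallet and clamp were mostly outside that picture. The hand was clear, with about zero force.

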